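Peel the top sample tray off its sticky nest and present it over the notebook

TASK

Turn the ribbed screw cap beside the stack of nested white trays anticlockwise, about a quarter turn, until its tongue no longer reaches over the top tray. Take the top tray by its upright pull tab and peel it off the stack it sticks to: first tilt it, lifting the tab's corner about 3 cm while the opposite corner still rests on the stack, then take the whole tray off. Present it, level and still, over the middle of the notebook about 15 cm above it, and finish there still holding it in the gripper; leave the pen, the beaker and the tape roll where they are.

Things in the scene. Friction and masses are not known exactly. Their poses are not given: they have to be found in the camera images.
- stack: Fixed dark metal plate 150 x 160 x 8 mm (y -60 to +100 mm) with a pile of nested white trays, rims 120 (x) x 90 (y) mm. Origin under the pile's middle on the worktop, z up. The rim that carries the top tray's rim is at z = 36 mm. Four spring nubs in the inner walls grip the top tray's pan by friction, about 2 to 4 N each, until it has risen some 13 mm there. Cap axis at x = 0, y = 70 mm.
- cap_grip (a point): On the axis of the round ribbed white screw cap (body 34 mm across, 26 mm high), half-way up it, at z = 61 mm. Captive: it only turns, never rises. A flat tongue 12 mm wide, 4 mm thick sticks out right under the cap body to 40 mm from the axis, along this frame's -y; its underside is 2 mm above the top tray's rim.
- cap (a joint): Turn of the screw cap (rad), growing anticlockwise seen from above; at 0 the tongue points square over the tray (the stack's -y). It starts between 0 and 0.3, needs more than 1.2 for the tongue to be clear of the tray, and meets a stop at 1.8. It stays where it is left (friction 0.04 N m).
- tray_tab (a point): Middle of the top tray's upright pull tab, 27 mm high, 22 mm long, 9 mm thick, on an ear at the tray's (-x, -y) corner. Axes as the tray's; the 22 mm length runs along the diagonal (1, 1) in x, y, the thickness along (1, -1): pinch it across that from above. 13.5 mm above the rim's top and below the tab's top; at (-60, -45, 16.5) mm in the tray's frame.
- tray_mid (a point): Centre of the loose top tray, at the underside of its rim; z up when level, x along its 120 mm side, y along its 90 mm side. White formed tray, rim 120 x 90 x 3 mm, pan 94 x 64 mm reaching 16 mm below this point, about 0.08 kg. Seated, it is straight over the stack's origin at z = 36 mm, axes alike.
- tray_far (a point): The rim corner of the top tray opposite the tab, underside, at (60, 45, 0) mm in the tray's frame.
- notebook_mid (a point): Middle of the top face of the spiral notebook lying fixed on the worktop, 210 (x) x 152 (y) mm, top 11 mm above the worktop. It and the stack lie side by side, either one on the left.
- beaker: Glass beaker, 67 x 78 x 83 mm high, a bystander toward the back. Origin at the centre of its underside.
- pen: Pen, 145 mm long, 11 mm thick, lying between the stack and the notebook, a bystander. Origin at the centre of its underside, length along its y.
- tape: Roll of tape lying flat, 72 mm across, 18 mm high, a bystander toward the back. Origin at the centre of its underside.
There are look-alikes about, which are no part of the job. What is shaped like the stack but purple is not meant. What is shaped like the part that bears tray_tab but pink is not meant.

How it is judged:
By the outcome, as a careful person would: the job done as asked, in the order asked, and still so for the second after the job is handed in, while the arm keeps its last pose, push and grip.
It also fails if it takes over 58 s, if anything falls off the work surface, if the arm or the gripper's body presses on something with over 40 N, if the wrist force passes 120 N, or if a joint passes its speed limit or range.

ROBOT

A 7-joint arm with a two-finger parallel gripper is mounted at the origin on a cart in front of the work surface, level with it; the furniture and walls round the work are solid. World frame = base frame: x ahead of the robot, y to its left, z up, the work surface at z = 0. Lengths are in m, angles in rad, forces in N, time in s.
With the tool pointing down it reaches from about 0.4 to 0.85 m from the base axis. Payload 4.5 kg.
Tool frame: the origin (TCP) lies midway between the tips of the shut fingers; the grasp point (between the pads) lies 19 mm behind it; z points along the fingers, y is the line along which they close (so a half turn about z gives the same grasp; the last joint's range is limited). The gripper opens to 88 mm and grips with 3 to 60 N. Pads are 18 mm wide; open, the fingers measure 123 mm over their backs; the gripper's body (75 mm by 187 mm) begins 45 mm behind the grasp point.
Start: joints at [1.265, 0.689, -0.195, 1.565, 0.157, 0.902, -0.215], TCP at [0.208, -0.589, 0.239] pointing down, gripper open.
Joint ranges: [-3.01, 3.01], [-0.46, 2.08], [-1.47, 1.51], [0.13, 2.56], [-1, 4.14], [0.04, 2.09], [-2.66, 2.66]. Speed limits (rad/s): [2.57, 2.57, 3.14, 3.14, 3.14, 3.14, 3.14].

INTERFACE

Orientations are given as a unit quaternion [x, y, z, w].
In Python, from plant import r gives the robot as it stands.
- The arm moves only by the tool carry_out, never from a script. Its argument "plan" is a list of rows, each an object with "rot": the turn, a rotation vector about the tool's x, y, z in rad, a list of three; "xyz": the shift along the tool's x, y, z in m, a list of three; "grip": the closure in counts, from 0 (fully open) to 255 (shut). In form: [{"rot": [wx, wy, wz], "xyz": [dx, dy, dz], "grip": grip}, ...]. A call has 1 to 8 rows; each row is the pose to reach, as a shift and turn from the pose commanded when the call began, along the tool's axes at that moment; what a row does not reach only later rows make up. A row lasts 1/12 s, in which the tool goes at most 41.7 mm and 7.16 degrees, less where a joint would pass 70% of its speed; a pose out of reach is approached as far as the arm can. A call with a gripper value outside its range is refused whole. The fingers move at their own pace and stop on an object; "squeeze" is the grip in N (left out, the last holds). Time passes only in rows, so rows that repeat a pose let the fingers close. It gives the time, the measured TCP pose, the force, the opening and the grip force at its end, in the units of the state.
- r.get_state(): the state, without advancing time (a new reading comes with each control period).
- r.snapshot(name): name is "scene" or "top"; returns the picture (480x640x3 uint8, red, green, blue); there is no depth.
- r.camera_params(name): a dict with "fx", "fy", "cx", "cy" (pixels), "position" and "attitude" of the camera in the world. Camera axes: x right, y down, z forward; pixel columns grow to the right and rows downward; lengths in m; the calibration is good to about 2 mm. A picture is of the moment at which its call begins. camera_params takes no time and is no camera call.
- r.finish_job(): hands the job in; it is judged then, once.
The state is a dict: "clock": time; "q": joint angles; "qd": joint speeds; "joint_torque": joint torques, N m; "tool_pos": TCP position; "eef_rot": TCP orientation; "contact_force": force on the tool from outside, world axes, zero at the start; "moment": the same for the moment, N m; "opening": opening from 0.0 (shut) to 1.0 (fully open); "finger_force": force on a finger pad.
Only numpy, scipy, OpenCV 4.12 (cv2) and the standard library are available. Lean on these libraries where they do the work, as an engineer would, in place of code of your own. Each camera call takes 0.05 s, during which the arm holds its last target. There are 200 camera calls.

## Working session

There is one attempt and no reset: what is moved stays moved. The work goes in short steps, Python scripts to look and compute and a tool call to move; the robot and the scene stay as the last step left them, time stands still between calls to the robot, and variables do not carry over. Pictures are saved under pics/ and viewed, at most 10 in all, crops included, and the job is handed in when it is done.

Besides the shell and the picture viewer there is one more tool, called after ">>>" by a JSON object that holds its "api" and its "payload". carry_out: Moves the arm, as the interface text tells. Its arguments: {"type":"object","properties":{"plan":{"type":"array"},"squeeze":{"type":"number"}},"required":["plan"]}

```bash
mkdir -p pics; ls
python3 - <<'E'
from plant import r
import cv2
for n in("scene","top"):
    cv2.imwrite(f"pics/{n}0.png",r.snapshot(n)[:,:,::-1]); print(n,r.camera_params(n))
print(r.get_state())
E
```

```text
pics
scene {'fx': 437.53427768916544, 'fy': 437.53427768916544, 'cx': 318.55176637655813, 'cy': 241.68212820722712, 'position': array([ 0.11356194, -0.52481886,  0.6194535 ]), 'attitude': array([ 0.84337817, -0.20693566,  0.12264928, -0.48046649])}
top {'fx': 537.8671817666909, 'fy': 537.8671817666909, 'cx': 316.47163679689527, 'cy': 242.12665386538782, 'position': array([0.34572952, 0.3060321 , 1.37745131]), 'attitude': array([-0.69646481,  0.71165628, -0.06330056,  0.06689657])}
{'clock': 0.1, 'q': array([ 1.26479432,  0.68989617, -0.19453374,  1.56622081,  0.15733867,
        0.90250929, -0.21510546]), 'qd': array([ 1.58913105e-04, -2.88473504e-03,  3.69559027e-04, -3.44200626e-03,
       -2.13941272e-06, -6.03142485e-04, -7.12226509e-04]), 'joint_torque': array([-4.12919311e-03, -5.28508186e+01, -1.27130728e+00, -1.53838974e+01,
       -5.24882425e-02,  2.02237708e-03,  6.14128157e-05]), 'tool_pos': array([ 0.20808259, -0.5887502 ,  0.23799817]), 'eef_rot': array([ 9.85592469e-01,  1.69135489e-01, -2.07911084e-04, -7.92083085e-04]), 'contact_force': array([ 0.71615012, -0.61758303, -0.64588899]), 'moment': array([-0.02789516,  0.00201173, -0.03320095]), 'finger_force': 0.0, 'opening': 0.9977091476835819}
```

View pics/scene0.png

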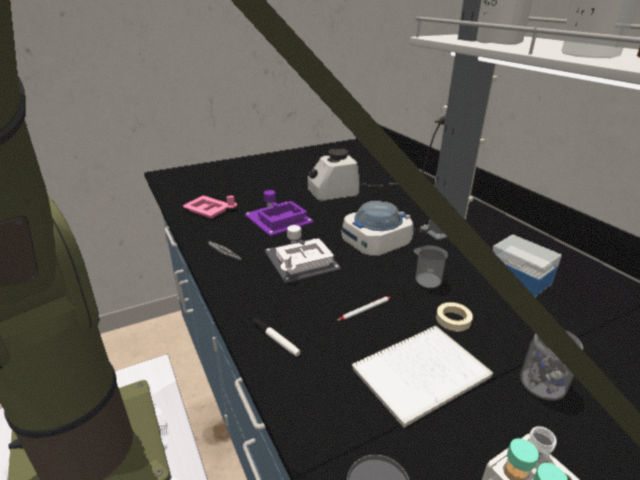

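View pics/top0.png

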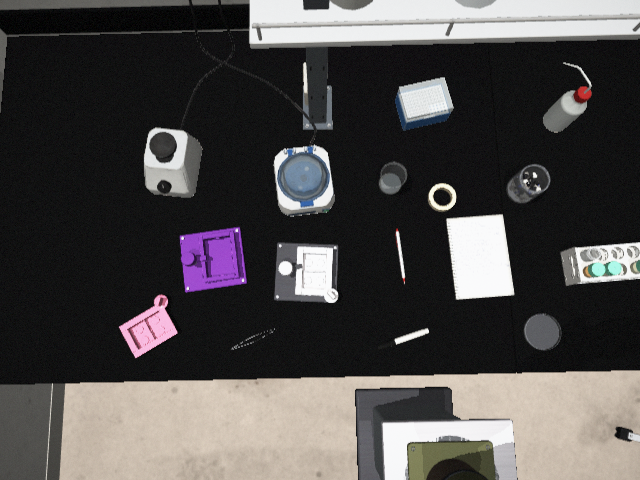

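The scene view shows the white stack at about (303,258) and the notebook at (423,373). In the top view the white stack is at (308,272), with its cap at (286,268) and the tab's ear at (331,296); the notebook is at (480,257) and the pen at (401,257).
What could be mistaken for the target, by top-view pixel: purple stack (212,260), pink loose tray with tab (148,328), white stack (308,272). By the description I choose the white one and check it in a close crop.

```bash
cat > h.py <<'E'
import numpy as np, cv2
from scipy.spatial.transform import Rotation as R
from plant import r
def ray(cam,u,v):
    p=r.camera_params(cam); d=R.from_quat(p["attitude"]).apply([(u-p["cx"])/p["fx"],(v-p["cy"])/p["fy"],1]); return p["position"],d
def onz(cam,u,v,z):
    o,d=ray(cam,u,v); return o+d*(z-o[2])/d[2]
def proj(cam,P):
    p=r.camera_params(cam); c=R.from_quat(p["attitude"]).inv().apply(np.atleast_2d(P)-p["position"]); return np.c_[p["fx"]*c[:,0]/c[:,2]+p["cx"],p["fy"]*c[:,1]/c[:,2]+p["cy"]]
def tri(u1,u2):
    o1,d1=ray("scene",*u1);o2,d2=ray("top",*u2); s=np.linalg.lstsq(np.c_[d1,-d2],o2-o1,rcond=None)[0]
    a,b=o1+d1*s[0],o2+d2*s[1]; return (a+b)/2,np.linalg.norm(a-b)
E
python3 - <<'E'
from h import *
t=cv2.imread("pics/top0.png"); s=cv2.imread("pics/scene0.png")
a=cv2.resize(t[230:315,262:352],(540,510),interpolation=cv2.INTER_CUBIC) #x6
b=cv2.resize(s[215:290,255:350],(570,450),interpolation=cv2.INTER_CUBIC)[:, :]
cv2.imwrite("pics/c0.png",a); cv2.imwrite("pics/c1.png",b)
hsv=cv2.cvtColor(t,cv2.COLOR_BGR2HSV)
# plate dark grey
g=((hsv[...,2]>35)).astype(np.uint8); g[:225]=0;g[310:]=0;g[:,:262]=0;g[:,350:]=0
c=max(cv2.findContours(g,0,2)[0],key=cv2.contourArea); print("plate+tray",cv2.minAreaRect(c),cv2.boundingRect(c))
w=(hsv[...,2]>150).astype(np.uint8); n=w.copy(); n[:205]=0;n[305:]=0;n[:,:430]=0;n[:,530:]=0
c=max(cv2.findContours(n,0,2)[0],key=cv2.contourArea); m=cv2.minAreaRect(c); print("nb",m)
for q in cv2.boxPoints(m): print(onz("top",*q,.011).round(4))
print("nbmid",onz("top",*m[0],.011).round(4))
E
```

```text
plate+tray ((306.8292541503906, 272.0970458984375), (64.27755737304688, 58.82395553588867), 2.385944128036499) (274, 242, 65, 61)
nb ((479.7830810546875, 256.3451843261719), (83.99392700195312, 58.36953353881836), 83.11827850341797)
[ 0.6566 -0.0273  0.011 ]
[ 0.6719 -0.1792  0.011 ]
[ 0.4546 -0.1863  0.011 ]
[ 0.4401 -0.0387  0.011 ]
nbmid [ 0.5542 -0.1079  0.011 ]
```

View pics/c0.png

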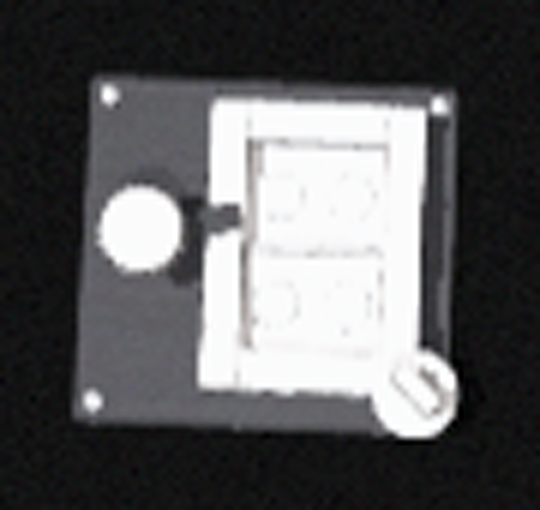

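View pics/c1.png

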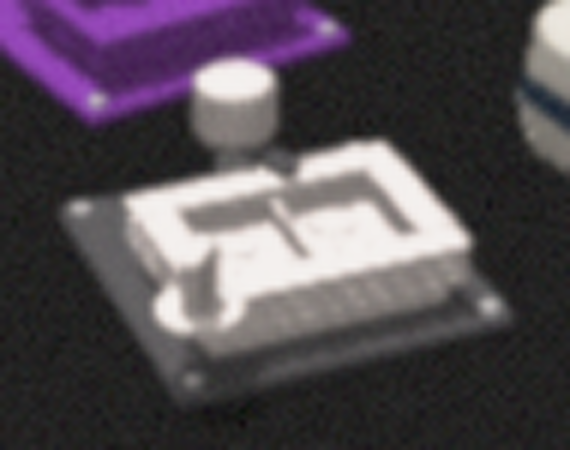

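The crops confirm the choice. In top crop c0, the white tray is seated, with rim corners at (212,98), (427,108) and (198,388) on its dark plate, whose corners are (95,77), (457,90) and (75,422). The cap is at (140,228), with its grey tongue reaching over the rim to (241,216), and the tab is at (415,392).

Run:
```python
from h import *
f=lambda x,y:((x+.5)/6-.5+262,(y+.5)/6-.5+230)
pts=[("plate++",95,77,.008,.075,.1),("plate+-",457,90,.008,.075,-.06),("plate-+",75,422,.008,-.075,.1),
("rim++",211,98,.039,.06,.045),("rim+-",427,108,.039,.06,-.045),("rim-+",198,388,.039,-.06,.045),("cap",140,228,.074,0,.07),("ear",415,396,.039,-.06,-.045)]
W=[];L=[]
for n,x,y,z,a,b in pts:
    p=onz("top",*f(x,y),z); W.append(p[:2]);L.append([a,b]); print(n,p.round(4))
W=np.array(W);L=np.array(L)
wc,lc=W.mean(0),L.mean(0); U,S,V=np.linalg.svd((L-lc).T@(W-wc)); M=(U@V).T
th=np.arctan2(M[1,0],M[0,0]); o=wc-M@lc
print("origin",o.round(4),"yaw",th.round(4)); print("res mm",((W-(L@M.T+o))*1000).round(1).tolist())
print("cap",o+M@[0,.07],"tab",o+M@[-.06,-.045])
q=onz("top",*f(241,216),.046)[:2]; print("tongue tip local",M.T@(q-o))
P=lambda l,z:np.r_[o+M@l,z]
for n,l,z in[("capTop",[0,.07],.074),("tabtop",[-.06,-.045],.066),("far",[.06,.045],.039)]:
    s=proj("scene",P(l,z))[0]; print(n,"scene crop",((s-[255,215])*6).round(0))
```

```text
plate++ [0.6027 0.4115 0.008 ]
plate+- [0.5935 0.2554 0.008 ]
plate-+ [0.4543 0.4211 0.008 ]
rim++ [0.5868 0.3603 0.039 ]
rim+- [0.5805 0.2694 0.039 ]
rim-+ [0.4648 0.3674 0.039 ]
cap [0.5273 0.3886 0.074 ]
ear [0.4595 0.2776 0.039 ]
origin [0.5227 0.3183] yaw -0.0607
res mm [[-1.0, -2.0], [-0.4, 1.6], [0.4, -1.5], [1.4, 0.7], [0.6, -0.3], [-0.8, 0.6], [0.3, 0.4], [-0.6, 0.6]]
cap [0.52697095 0.38815863] tab [0.46010748 0.27700885]
tongue tip local [0.0107691  0.03065206]
capTop scene crop [231.  70.]
tabtop scene crop [197. 246.]
far scene crop [380. 139.]
```

Stack pose: origin (0.523, 0.318), yaw -0.06, with residuals of 2 mm or less. The cap is at about 0.27 rad, with its tongue tip at radius 41 mm, which matches the 40 mm given. I now chain the waypoints into tool-frame moves.

```bash
cat >> h.py <<'E'
def down(a,tilt=None):
    "tool pointing down, tool y at world azimuth a"
    y=np.array([np.cos(a),np.sin(a),0]); z=np.array([0,0,-1.]); m=R.from_matrix(np.c_[np.cross(y,z),y,z]); return tilt*m if tilt is not None else m
def chain(ts,start=None):
    if start is None:
        s=r.get_state(); start=(s["tool_pos"],R.from_quat(s["eef_rot"]))
    p,q=start
    for tp,tq in ts:
        print("xyz",q.inv().apply(np.array(tp)-p).round(4).tolist(),"rot",(q.inv()*tq).as_rotvec().round(4).tolist()); p,q=np.array(tp),tq
E
python3 - <<'E'
from h import *
chain([([.40,-.33,.25],down(-1.0)),([.53,-.03,.25],down(-.6)),([.527,.26,.22],down(-.3)),([.527,.388,.12],down(-.3)),([.527,.388,.05],down(-.3))])
E
```

```text
xyz [0.2672, -0.18, -0.0117] rot [-0.0016, -0.0, -0.2309]
xyz [0.2715, -0.1822, 0.0] rot [0.0, 0.0, -0.4]
xyz [0.2377, -0.1662, 0.03] rot [0.0, 0.0, -0.3]
xyz [0.1223, -0.0378, 0.1] rot [0.0, 0.0, 0.0]
xyz [0.0, 0.0, 0.07] rot [0.0, 0.0, 0.0]
```

>>> {"api": "carry_out", "payload": {"plan": [{"rot":[0,0,-0.231],"xyz":[0.267,-0.18,-0.012],"grip":0},{"rot":[0,0,-0.231],"xyz":[0.267,-0.18,-0.012],"grip":0},{"rot":[0,0,-0.231],"xyz":[0.267,-0.18,-0.012],"grip":0},{"rot":[0,0,-0.231],"xyz":[0.267,-0.18,-0.012],"grip":0},{"rot":[0,0,-0.231],"xyz":[0.267,-0.18,-0.012],"grip":0},{"rot":[0,0,-0.231],"xyz":[0.267,-0.18,-0.012],"grip":0},{"rot":[0,0,-0.231],"xyz":[0.267,-0.18,-0.012],"grip":0},{"rot":[0,0,-0.231],"xyz":[0.267,-0.18,-0.012],"grip":0}]}}

```text
clock: 0.77
tool_pos: [0.4021, -0.3268, 0.2508]
eef_rot: [0.959, 0.283, 0.001, -0.001]
contact_force: [0.6, -0.0, 0.2]
opening: 0.998
finger_force: 0.0
```

Run:
```python
from h import *
chain([([.53,-.03,.25],down(-.6)),([.527,.26,.22],down(-.3)),([.527,.388,.12],down(-.3)),([.527,.388,.05],down(-.3))])
```

```text
xyz [0.2686, -0.1797, 0.0013] rot [-0.0006, -0.0017, -0.3965]
xyz [0.2377, -0.1662, 0.03] rot [0.0, 0.0, -0.3]
xyz [0.1223, -0.0378, 0.1] rot [0.0, 0.0, 0.0]
xyz [0.0, 0.0, 0.07] rot [0.0, 0.0, 0.0]
```

>>> {"api": "carry_out", "payload": {"plan": [{"rot":[0,0,-0.4],"xyz":[0.271,-0.182,0],"grip":0},{"rot":[0,0,-0.4],"xyz":[0.271,-0.182,0],"grip":0},{"rot":[0,0,-0.4],"xyz":[0.271,-0.182,0],"grip":0},{"rot":[0,0,-0.4],"xyz":[0.271,-0.182,0],"grip":0},{"rot":[0,0,-0.4],"xyz":[0.271,-0.182,0],"grip":0},{"rot":[0,0,-0.4],"xyz":[0.271,-0.182,0],"grip":0},{"rot":[0,0,-0.4],"xyz":[0.271,-0.182,0],"grip":0},{"rot":[0,0,-0.4],"xyz":[0.271,-0.182,0],"grip":0}]}}

```text
clock: 1.43
tool_pos: [0.5304, -0.0276, 0.2506]
eef_rot: [0.884, 0.468, 0.0, -0.0]
contact_force: [1.1, -0.2, 0.6]
opening: 0.998
finger_force: 0.0
```

>>> {"api": "carry_out", "payload": {"plan": [{"rot":[0,0,-0.3],"xyz":[0.238,-0.166,0.03],"grip":0},{"rot":[0,0,-0.3],"xyz":[0.238,-0.166,0.03],"grip":0},{"rot":[0,0,-0.3],"xyz":[0.238,-0.166,0.03],"grip":0},{"rot":[0,0,-0.3],"xyz":[0.238,-0.166,0.03],"grip":0},{"rot":[0,0,-0.3],"xyz":[0.238,-0.166,0.03],"grip":0},{"rot":[0,0,-0.3],"xyz":[0.238,-0.166,0.03],"grip":0},{"rot":[0,0,-0.3],"xyz":[0.238,-0.166,0.03],"grip":0},{"rot":[0,0,-0.3],"xyz":[0.238,-0.166,0.03],"grip":0}]}}

```text
clock: 2.1
tool_pos: [0.524, 0.271, 0.2202]
eef_rot: [0.801, 0.599, 0.002, -0.004]
contact_force: [-1.1, 2.1, 0.9]
opening: 1.001
finger_force: 0.0
```

>>> {"api": "carry_out", "payload": {"plan": [{"rot":[0,0,0],"xyz":[0.122,-0.038,0.1],"grip":40},{"rot":[0,0,0],"xyz":[0.122,-0.038,0.1],"grip":40},{"rot":[0,0,0],"xyz":[0.122,-0.038,0.1],"grip":40},{"rot":[0,0,0],"xyz":[0.122,-0.038,0.1],"grip":40},{"rot":[0,0,0],"xyz":[0.122,-0.038,0.1],"grip":40},{"rot":[0,0,0],"xyz":[0.122,-0.038,0.1],"grip":40},{"rot":[0,0,0],"xyz":[0.122,-0.038,0.1],"grip":40}]}}

```text
clock: 2.68
tool_pos: [0.5272, 0.3857, 0.1205]
eef_rot: [0.805, 0.593, -0.001, 0.001]
contact_force: [-0.2, -0.4, 0.6]
opening: 0.846
finger_force: 0.0
```

Run:
```python
from h import *
s=r.get_state(); print(s["q"].round(2),s["tool_pos"],s["opening"])
chain([([.527,.388,.05],down(-.3))])
t=r.snapshot("top")[:,:,::-1]; sc=r.snapshot("scene")[:,:,::-1]
a=np.hstack([cv2.resize(t[225:315,262:352],(400,400)),cv2.resize(sc[190:290,250:350],(400,400))]); cv2.imwrite("pics/c2.png",a)
```

```text
[-0.54  0.88 -0.31  1.56  0.35  0.75 -1.3 ] [0.52721775 0.38570445 0.12049038] 0.8455047119844373
xyz [0.0022, -0.0009, 0.0705] rot [0.0004, 0.0016, -0.0005]
```

View pics/c2.png

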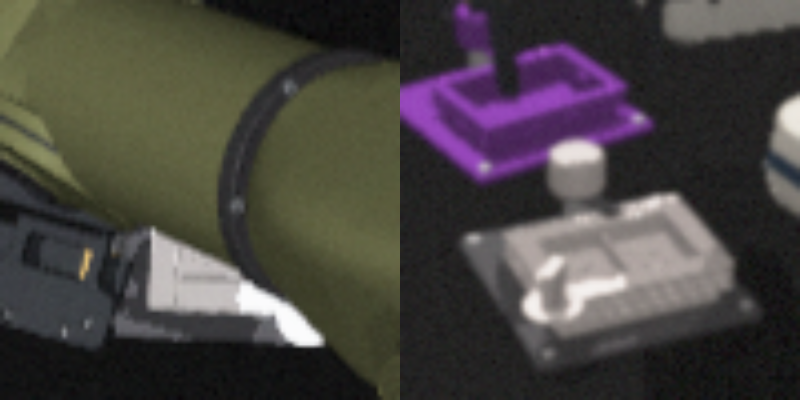

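The left panel shows the forearm hiding the stack from the top camera. The right panel shows the cap at (577,165) still free, but the fingers aren't clearly in view, so I check where they should project.

Run:
```python
from h import *
s=r.get_state();p=s["tool_pos"];q=R.from_quat(s["eef_rot"])
for d in([0,0,0],[0,.044,0],[0,-.044,0],[0,0,-.06]): print(proj("scene",p+q.apply(d)),proj("top",p+q.apply(d)))
im=r.snapshot("scene")[:,:,::-1]; cv2.imwrite("pics/s3.png",im[60:360,150:450].repeat(2,0).repeat(2,1))
```

```text
[[294.11446776 210.60978343]] [[285.09651145 264.39912116]]
[[311.17594418 209.30154126]] [[290.43516436 246.73613163]]
[[276.83544597 211.93470656]] [[279.69362141 282.27463991]]
[[293.57621051 188.8391603 ]] [[283.35759325 260.63811029]]
```

View pics/s3.png

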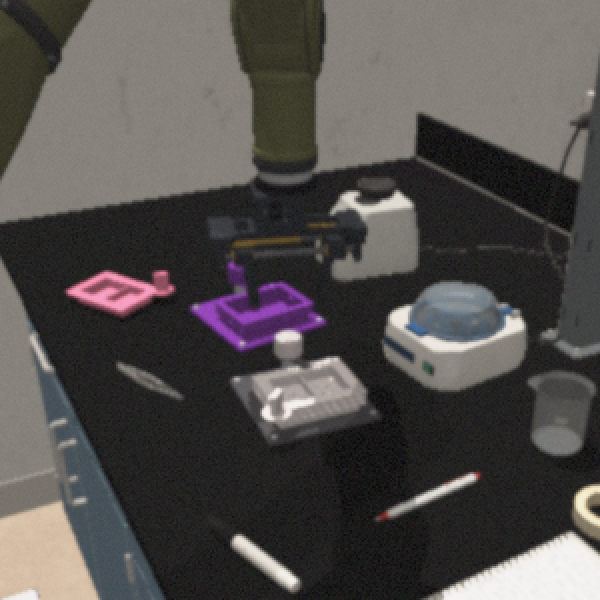

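The gripper hangs over the cap as predicted: the left fingertip is at crop (255,300), which is scene (277,210), against a predicted (277,212). I descend, then close gently.

>>> {"api": "carry_out", "payload": {"plan": [{"rot":[0,0,0],"xyz":[0,0,0.02],"grip":40},{"rot":[0,0,0],"xyz":[0,0,0.04],"grip":40},{"rot":[0,0,0],"xyz":[0,0,0.055],"grip":40},{"rot":[0,0,0],"xyz":[0,0,0.065],"grip":40},{"rot":[0,0,0],"xyz":[0,0,0.07],"grip":40},{"rot":[0,0,0],"xyz":[0,0,0.07],"grip":40},{"rot":[0,0,0],"xyz":[0,0,0.07],"grip":40}]}}

```text
clock: 3.42
tool_pos: [0.5275, 0.387, 0.0515]
eef_rot: [0.805, 0.593, 0.001, 0.0]
contact_force: [0.5, -0.5, 0.7]
opening: 0.841
finger_force: 0.0
```

>>> {"api": "carry_out", "payload": {"plan": [{"rot":[0,0,0],"xyz":[0,0,0],"grip":255},{"rot":[0,0,0],"xyz":[0,0,0],"grip":255},{"rot":[0,0,0],"xyz":[0,0,0],"grip":255},{"rot":[0,0,0],"xyz":[0,0,0],"grip":255},{"rot":[0,0,0],"xyz":[0,0,0],"grip":255},{"rot":[0,0,0],"xyz":[0,0,0],"grip":255},{"rot":[0,0,0],"xyz":[0,0,0],"grip":255},{"rot":[0,0,0],"xyz":[0,0,0],"grip":255}], "squeeze": 15}}

```text
clock: 4.08
tool_pos: [0.527, 0.3869, 0.0508]
eef_rot: [0.805, 0.593, 0.0, 0.0]
contact_force: [-0.1, -0.2, 1.7]
opening: 0.382
finger_force: 15.0
```

The cap is held, with the opening at 33.6 mm against the 34 mm given. I turn it anticlockwise, which is negative about the tool's z.

>>> {"api": "carry_out", "payload": {"plan": [{"rot":[0,0,-0.08],"xyz":[0,0,0],"grip":255},{"rot":[0,0,-0.16],"xyz":[0,0,0],"grip":255},{"rot":[0,0,-0.24],"xyz":[0,0,0],"grip":255},{"rot":[0,0,-0.32],"xyz":[0,0,0],"grip":255},{"rot":[0,0,-0.4],"xyz":[0,0,0],"grip":255},{"rot":[0,0,-0.48],"xyz":[0,0,0],"grip":255},{"rot":[0,0,-0.56],"xyz":[0,0,0],"grip":255},{"rot":[0,0,-0.64],"xyz":[0,0,0],"grip":255}], "squeeze": 20}}

```text
clock: 4.75
tool_pos: [0.5278, 0.3869, 0.0508]
eef_rot: [0.576, 0.817, 0.001, 0.0]
contact_force: [0.4, 0.2, -1.0]
opening: 0.378
finger_force: 20.0
```

>>> {"api": "carry_out", "payload": {"plan": [{"rot":[0,0,-0.1],"xyz":[0,0,0],"grip":255},{"rot":[0,0,-0.2],"xyz":[0,0,0],"grip":255},{"rot":[0,0,-0.3],"xyz":[0,0,0],"grip":255},{"rot":[0,0,-0.4],"xyz":[0,0,0],"grip":255},{"rot":[0,0,-0.5],"xyz":[0,0,0],"grip":255},{"rot":[0,0,-0.62],"xyz":[0,0,0],"grip":255},{"rot":[0,0,-0.62],"xyz":[0,0,0],"grip":255},{"rot":[0,0,-0.62],"xyz":[0,0,0],"grip":255}]}}

```text
clock: 5.42
tool_pos: [0.5284, 0.3874, 0.0508]
eef_rot: [0.303, 0.953, 0.001, 0.001]
contact_force: [4.4, 3.5, -2.4]
opening: 0.381
finger_force: 20.0
```

>>> {"api": "carry_out", "payload": {"plan": [{"rot":[0,0,0],"xyz":[0,0,0],"grip":60},{"rot":[0,0,0],"xyz":[0,0,0],"grip":60},{"rot":[0,0,0],"xyz":[0,0,0],"grip":60},{"rot":[0,0,0],"xyz":[0,0,0],"grip":60},{"rot":[0,0,0],"xyz":[0,0,-0.03],"grip":60},{"rot":[0,0,0],"xyz":[0,0,-0.07],"grip":60},{"rot":[0,0,0],"xyz":[0,0,-0.11],"grip":60},{"rot":[0,0,0],"xyz":[0,0,-0.11],"grip":60}]}}

```text
clock: 6.08
tool_pos: [0.529, 0.3911, 0.1687]
eef_rot: [0.301, 0.954, 0.006, 0.003]
contact_force: [1.9, 1.5, 0.4]
opening: 0.764
finger_force: 0.0
```

Run:
```python
from h import *
s=r.get_state(); print(s["q"].round(2))
sc=r.snapshot("scene")[:,:,::-1]; cv2.imwrite("pics/c4.png",cv2.resize(sc[205:290,250:350],(600,510),interpolation=cv2.INTER_CUBIC))
o=np.array([.5227,.3183]);c,n=np.cos(-.0607),np.sin(-.0607);M=np.array([[c,-n],[n,c]])
P=lambda l,z:np.r_[o+M@l,z]
for th in(.27,1.2,1.5): print(th,(proj("scene",P([.04*np.sin(th),.07-.04*np.cos(th)],.045))[0]-[250,205])*6)
w=-.0607-np.pi/4
t=P([-.06,-.045],.12)
chain([([.50,.33,.16],down(w)),(t,down(w)),(t-[0,0,.078],down(w))],(np.array([.527,.388,.16]),down(.96)))
print(t)
```

```text
[-0.36  0.88 -0.68  1.52  0.64  0.95 -0.27]
0.27 [318.74910144 223.95838985]
1.2 [353.56775373 186.10301931]
1.5 [348.60278454 172.95618948]
xyz [-0.0111, -0.063, 0.0] rot [0.0, 0.0, 1.8061]
xyz [-0.065, 0.0132, 0.04] rot [0.0, 0.0, 0.0]
xyz [0.0, 0.0, 0.078] rot [0.0, 0.0, 0.0]
[0.46008068 0.27702264 0.12      ]
```

View pics/c4.png

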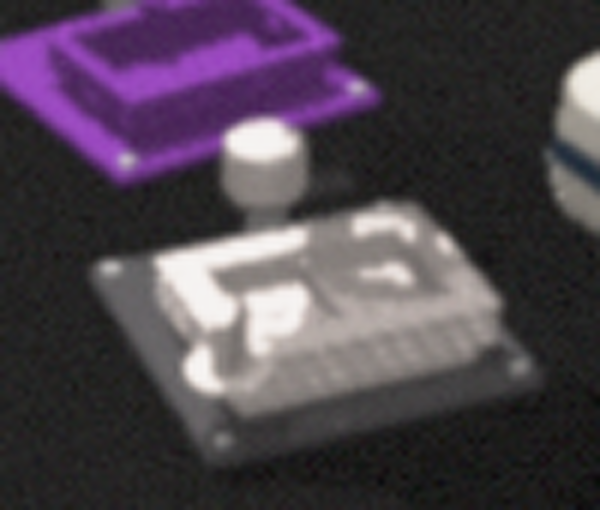

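The tongue now shows at c4 (345,180), off the tray and beside the cap, matching the prediction for about 1.5 rad. Next is the tab, with the top near c4 (235,300); the predicted point is (227,306).

>>> {"api": "carry_out", "payload": {"plan": [{"rot":[0,0,0.9],"xyz":[-0.011,-0.063,0],"grip":60},{"rot":[0,0,0.9],"xyz":[-0.011,-0.063,0],"grip":60},{"rot":[0,0,0.9],"xyz":[-0.011,-0.063,0],"grip":60},{"rot":[0,0,0.9],"xyz":[-0.011,-0.063,0],"grip":60},{"rot":[0,0,0.9],"xyz":[-0.011,-0.063,0],"grip":60},{"rot":[0,0,0.9],"xyz":[-0.011,-0.063,0],"grip":60},{"rot":[0,0,0.9],"xyz":[-0.011,-0.063,0],"grip":60},{"rot":[0,0,0.9],"xyz":[-0.011,-0.063,0],"grip":60}]}}

```text
clock: 6.8
tool_pos: [0.4989, 0.3283, 0.1597]
eef_rot: [0.687, 0.727, -0.001, 0.0]
contact_force: [-0.2, -0.6, -1.1]
opening: 0.768
finger_force: 0.0
```

>>> {"api": "carry_out", "payload": {"plan": [{"rot":[0,0,0.906],"xyz":[0,0,0],"grip":60},{"rot":[0,0,0.906],"xyz":[0,0,0],"grip":60},{"rot":[0,0,0.906],"xyz":[0,0,0],"grip":60},{"rot":[0,0,0.906],"xyz":[0,0,0],"grip":60},{"rot":[0,0,0.906],"xyz":[0,0,0],"grip":60},{"rot":[0,0,0.906],"xyz":[0,0,0],"grip":60},{"rot":[0,0,0.906],"xyz":[0,0,0],"grip":60},{"rot":[0,0,0.906],"xyz":[0,0,0],"grip":60}]}}

```text
clock: 7.47
tool_pos: [0.4991, 0.3286, 0.1599]
eef_rot: [0.935, 0.354, -0.001, 0.001]
contact_force: [-0.1, 0.3, -0.2]
opening: 0.766
finger_force: 0.0
```

>>> {"api": "carry_out", "payload": {"plan": [{"rot":[0,0,0],"xyz":[-0.065,0.013,0.04],"grip":100},{"rot":[0,0,0],"xyz":[-0.065,0.013,0.04],"grip":100},{"rot":[0,0,0],"xyz":[-0.065,0.013,0.04],"grip":100},{"rot":[0,0,0],"xyz":[-0.065,0.013,0.04],"grip":100},{"rot":[0,0,0],"xyz":[-0.065,0.013,0.04],"grip":100},{"rot":[0,0,0],"xyz":[-0.065,0.013,0.04],"grip":100}]}}

```text
clock: 7.97
tool_pos: [0.4608, 0.2776, 0.121]
eef_rot: [0.935, 0.355, 0.001, -0.001]
contact_force: [-0.3, 0.2, 0.2]
opening: 0.606
finger_force: 0.0
```

Run:
```python
from h import *
s=r.get_state(); print(s["q"].round(2))
w=-.0607-np.pi/4; t=np.array([.4601,.277,.12])
chain([(t,down(w)),(t-[0,0,.076],down(w))])
sc=r.snapshot("scene")[:,:,::-1]; cv2.imwrite("pics/c5.png",cv2.resize(sc[190:290,240:350],(660,600),interpolation=cv2.INTER_CUBIC))
q=R.from_quat(s["eef_rot"])
for d in([0,0,0],[0,.027,0],[0,-.027,0]): print((proj("scene",s["tool_pos"]+q.apply(d))[0]-[240,190])*6)
```

```text
[-0.53  0.75 -0.15  1.93  0.23  0.47 -1.7 ]
xyz [-0.0009, 0.0, 0.001] rot [-0.0004, -0.0025, 0.002]
xyz [0.0, 0.0, 0.076] rot [0.0, 0.0, 0.0]
[283.97731696 272.71617868]
[349.12593643 285.58288445]
[219.86479825 260.05410047]
```

View pics/c5.png

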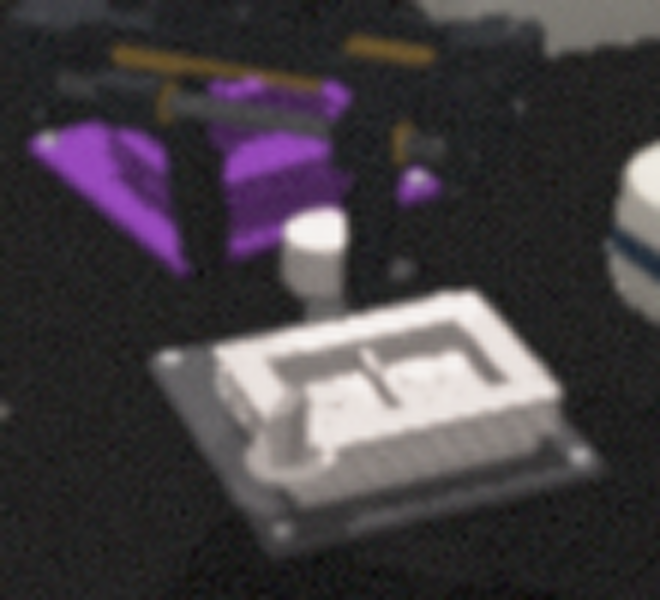

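In c5 the fingers straddle the tab: they sit at columns 230 and 345, and the tab top is at about (291,395), with (287,396) predicted. I descend and grip.

>>> {"api": "carry_out", "payload": {"plan": [{"rot":[0,0,0],"xyz":[0,0,0.03],"grip":100},{"rot":[0,0,0],"xyz":[0,0,0.05],"grip":100},{"rot":[0,0,0],"xyz":[0,0,0.065],"grip":100},{"rot":[0,0,0],"xyz":[0,0,0.072],"grip":100},{"rot":[0,0,0],"xyz":[0,0,0.076],"grip":100},{"rot":[0,0,0],"xyz":[0,0,0.076],"grip":100},{"rot":[0,0,0],"xyz":[0,0,0.076],"grip":100}]}}

```text
clock: 8.6
tool_pos: [0.4603, 0.2767, 0.0453]
eef_rot: [0.935, 0.355, 0.001, -0.0]
contact_force: [-0.2, 0.2, 0.2]
opening: 0.605
finger_force: 0.0
```

>>> {"api": "carry_out", "payload": {"plan": [{"rot":[0,0,0],"xyz":[0,0,0],"grip":255},{"rot":[0,0,0],"xyz":[0,0,0],"grip":255},{"rot":[0,0,0],"xyz":[0,0,0],"grip":255},{"rot":[0,0,0],"xyz":[0,0,0],"grip":255},{"rot":[0,0,0],"xyz":[0,0,0],"grip":255},{"rot":[0,0,0],"xyz":[0,0,0],"grip":255},{"rot":[0,0,0],"xyz":[0,0,0],"grip":255},{"rot":[0,0,0],"xyz":[0,0,0],"grip":255}], "squeeze": 10}}

```text
clock: 9.27
tool_pos: [0.4595, 0.2763, 0.0447]
eef_rot: [0.935, 0.355, -0.0, -0.0]
contact_force: [-0.8, 0.2, 1.3]
opening: 0.1
finger_force: 10.0
```

The opening reads 8.8 mm against the 9 mm thickness, so the tab is held. Next I work out the tilt about the far corner.

Run:
```python
from h import *
o=np.array([.5227,.3183]);c,n=np.cos(-.0607),np.sin(-.0607);M=np.array([[c,-n],[n,c]])
far=np.r_[o+M@[.06,.045],.036]; w=-.0607-np.pi/4; p0=np.array([.4601,.277,.044]); q0=down(w)
e=np.r_[M@[-.8,-.6],0]; ax=np.cross(e,[0,0,1])
for a in(.03,.06,.09,.12,.15,.18,.205):
    T=R.from_rotvec(ax*a); print(a); chain([(far+T.apply(p0-far),T*q0)],(p0,q0))
```

```text
0.03
xyz [0.0003, 0.0, -0.0045] rot [0.0042, -0.0297, 0.0]
0.06
xyz [0.0007, 0.0001, -0.009] rot [0.0085, -0.0594, 0.0]
0.09
xyz [0.0013, 0.0002, -0.0134] rot [0.0127, -0.0891, 0.0]
0.12
xyz [0.002, 0.0003, -0.0179] rot [0.017, -0.1188, 0.0]
0.15
xyz [0.0029, 0.0004, -0.0223] rot [0.0212, -0.1485, 0.0]
0.18
xyz [0.0038, 0.0005, -0.0267] rot [0.0255, -0.1782, 0.0]
0.205
xyz [0.0047, 0.0007, -0.0304] rot [0.029, -0.2029, 0.0]
```

>>> {"api": "carry_out", "payload": {"plan": [{"rot":[0,0,0],"xyz":[0,0,0],"grip":255},{"rot":[0,0,0],"xyz":[0,0,0],"grip":255},{"rot":[0,0,0],"xyz":[0,0,0],"grip":255},{"rot":[0.002,-0.015,0],"xyz":[0,0,-0.002],"grip":255},{"rot":[0.004,-0.03,0],"xyz":[0,0,-0.0045],"grip":255},{"rot":[0.006,-0.045,0],"xyz":[0.0005,0,-0.0067],"grip":255},{"rot":[0.0085,-0.059,0],"xyz":[0.0007,0,-0.009],"grip":255},{"rot":[0.0085,-0.059,0],"xyz":[0.0007,0,-0.009],"grip":255}], "squeeze": 50}}

```text
clock: 9.93
tool_pos: [0.4602, 0.2766, 0.0533]
eef_rot: [0.935, 0.354, -0.03, 0.007]
contact_force: [-1.0, -0.5, -1.3]
opening: 0.095
finger_force: 50.0
```

Run:
```python
from h import *
s=r.get_state(); print(s["moment"],(down(-.8461).inv()*R.from_quat(s["eef_rot"])).as_rotvec())
```

```text
[ 0.1047456  -0.02206578  0.02265092] [ 8.78449174e-03 -5.99525255e-02  4.95010920e-05]
```

>>> {"api": "carry_out", "payload": {"plan": [{"rot":[0.004,-0.03,0],"xyz":[0.0003,0,-0.0045],"grip":255},{"rot":[0.0085,-0.059,0],"xyz":[0.0008,0.0001,-0.009],"grip":255},{"rot":[0.0127,-0.089,0],"xyz":[0.0014,0.0002,-0.0134],"grip":255},{"rot":[0.017,-0.119,0],"xyz":[0.002,0.0004,-0.018],"grip":255},{"rot":[0.0205,-0.1435,0],"xyz":[0.0027,0.0005,-0.0216],"grip":255},{"rot":[0.0205,-0.1435,0],"xyz":[0.0027,0.0005,-0.0216],"grip":255},{"rot":[0.0205,-0.1435,0],"xyz":[0.0027,0.0005,-0.0216],"grip":255}]}}

```text
clock: 10.52
tool_pos: [0.4635, 0.2785, 0.0748]
eef_rot: [0.93, 0.353, -0.099, 0.022]
contact_force: [-1.0, -0.2, -0.4]
opening: 0.097
finger_force: 50.0
```

Run:
```python
from h import *
s=r.get_state(); print(s["moment"],(down(-.8461).inv()*R.from_quat(s["eef_rot"])).as_rotvec())
sc=r.snapshot("scene")[:,:,::-1]; cv2.imwrite("pics/c6.png",cv2.resize(sc[190:290,240:350],(660,600),interpolation=cv2.INTER_CUBIC))
```

```text
[-0.00666051 -0.07145667  0.01447158] [ 2.87242702e-02 -2.02257928e-01 -8.90863647e-05]
```

View pics/c6.png

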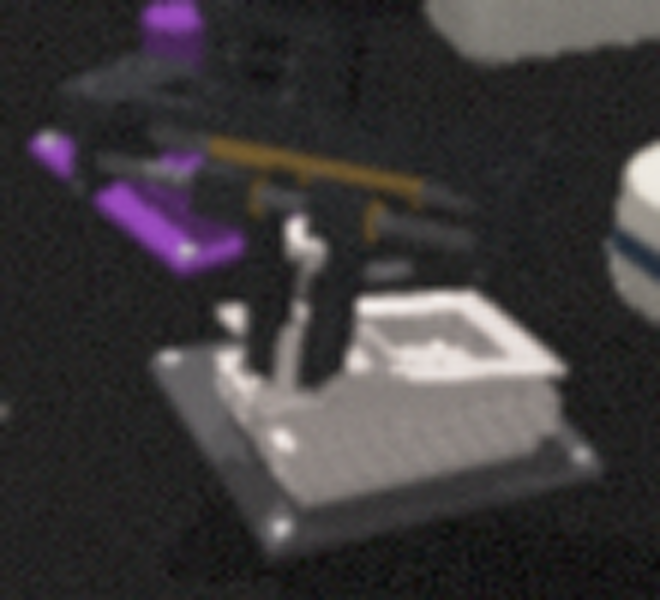

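In c6 the tab's corner is raised about 3 cm, and the far corner at c6 (470,293) is where it was before. The tool rose 30 mm at 0.204 rad, and the moment sign says the far corner is still borne up. I press it slightly to be sure, hold, then take the tray off slowly.

>>> {"api": "carry_out", "payload": {"plan": [{"rot":[0.001,-0.01,0],"xyz":[0,0,0],"grip":255},{"rot":[0.001,-0.01,0],"xyz":[0,0,0],"grip":255},{"rot":[0.001,-0.01,0],"xyz":[0,0,0],"grip":255},{"rot":[0.001,-0.01,0],"xyz":[0,0,0],"grip":255},{"rot":[0.001,-0.01,0],"xyz":[0,0,0],"grip":255}], "squeeze": 60}}

```text
clock: 10.98
tool_pos: [0.4636, 0.2786, 0.0751]
eef_rot: [0.93, 0.352, -0.104, 0.024]
contact_force: [-0.7, -0.5, 1.3]
opening: 0.096
finger_force: 60.0
```

>>> {"api": "carry_out", "payload": {"plan": [{"rot":[0,0,0],"xyz":[-0.001,0,-0.005],"grip":255},{"rot":[0,0,0],"xyz":[-0.002,-0.0003,-0.0098],"grip":255},{"rot":[0,0,0],"xyz":[-0.003,-0.0004,-0.0147],"grip":255},{"rot":[0,0,0],"xyz":[-0.004,-0.0006,-0.0196],"grip":255},{"rot":[0,0,0],"xyz":[-0.0055,-0.0008,-0.0265],"grip":255},{"rot":[0,0,0],"xyz":[-0.008,-0.001,-0.04],"grip":255},{"rot":[0,0,0],"xyz":[-0.012,-0.0017,-0.0585],"grip":255},{"rot":[0,0,0],"xyz":[-0.012,-0.0017,-0.0585],"grip":255}]}}

```text
clock: 11.65
tool_pos: [0.4659, 0.2804, 0.1379]
eef_rot: [0.93, 0.353, -0.102, 0.023]
contact_force: [0.8, 0.5, 0.2]
opening: 0.094
finger_force: 60.0
```

Run:
```python
from h import *
s=r.get_state(); print(s["moment"],s["contact_force"],s["tool_pos"],(down(-.8461).inv()*R.from_quat(s["eef_rot"])).as_rotvec())
sc=r.snapshot("scene")[:,:,::-1]; cv2.imwrite("pics/c7.png",cv2.resize(sc[150:290,220:380],(685,600),interpolation=cv2.INTER_CUBIC))
```

```text
[ 0.14736718 -0.20393958  0.00864322] [0.83392307 0.51906429 0.19957519] [0.46585583 0.28038014 0.13790879] [ 2.93455086e-02 -2.06805214e-01  7.21881284e-05]
```

View pics/c7.png

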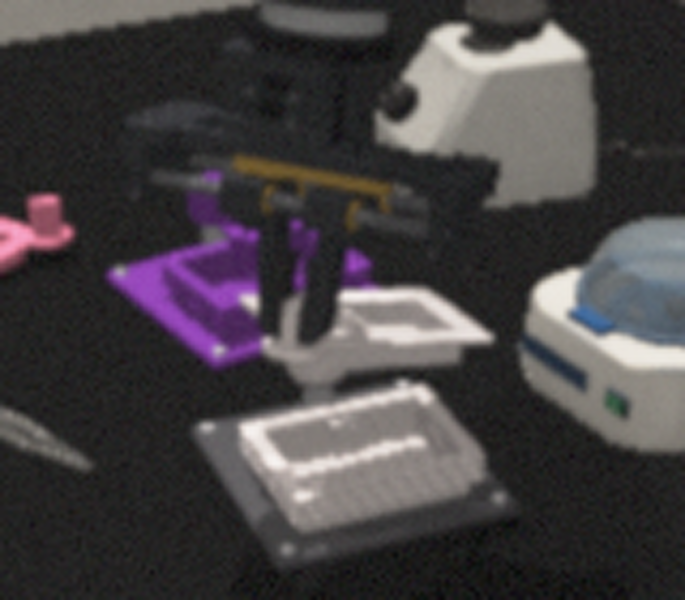

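In c7 the tray is clear of the stack and held at the tab. That was my last picture view, so from here I check numerically. I level it over the empty table first, measure its tilt, and then present it.

Run:
```python
from h import *
w=-.8461
chain([([.45,.21,.19],down(w)),([.44,.06,.19],down(w)),([.4916,-.1492,.169],down(w))])
```

```text
xyz [-0.0678, 0.0408, -0.0416] rot [-0.0295, 0.2083, 0.0001]
xyz [-0.1069, 0.1057, 0.0] rot [0.0, 0.0, 0.0]
xyz [-0.1, 0.1908, 0.021] rot [0.0, 0.0, 0.0]
```

>>> {"api": "carry_out", "payload": {"plan": [{"rot":[-0.003,0.02,0],"xyz":[-0.008,0.004,-0.015],"grip":255},{"rot":[-0.008,0.06,0],"xyz":[-0.02,0.012,-0.03],"grip":255},{"rot":[-0.014,0.1,0],"xyz":[-0.034,0.021,-0.0416],"grip":255},{"rot":[-0.02,0.14,0],"xyz":[-0.048,0.029,-0.0416],"grip":255},{"rot":[-0.025,0.175,0],"xyz":[-0.06,0.036,-0.0416],"grip":255},{"rot":[-0.0295,0.208,0],"xyz":[-0.068,0.041,-0.0416],"grip":255},{"rot":[-0.0295,0.208,0],"xyz":[-0.068,0.041,-0.0416],"grip":255}]}}

```text
clock: 12.28
tool_pos: [0.4469, 0.2052, 0.1884]
eef_rot: [0.936, 0.353, -0.004, 0.002]
contact_force: [-0.3, 0.5, -0.1]
opening: 0.099
finger_force: 60.0
```

>>> {"api": "carry_out", "payload": {"plan": [{"rot":[0,0,0],"xyz":[-0.01,0.01,0],"grip":255},{"rot":[0,0,0],"xyz":[-0.03,0.03,0],"grip":255},{"rot":[0,0,0],"xyz":[-0.05,0.05,0],"grip":255},{"rot":[0,0,0],"xyz":[-0.07,0.07,0],"grip":255},{"rot":[0,0,0],"xyz":[-0.09,0.09,0],"grip":255},{"rot":[0,0,0],"xyz":[-0.102,0.1,0],"grip":255},{"rot":[0,0,0],"xyz":[-0.107,0.106,0],"grip":255},{"rot":[0,0,0],"xyz":[-0.107,0.106,0],"grip":255}]}}

```text
clock: 12.95
tool_pos: [0.4396, 0.0576, 0.1886]
eef_rot: [0.936, 0.353, -0.003, 0.001]
contact_force: [-0.3, -0.5, 0.1]
opening: 0.093
finger_force: 60.0
```

Run:
```python
from h import *
s=r.get_state(); p=s["tool_pos"];q=R.from_quat(s["eef_rot"]); print(p,(down(-.8461).inv()*q).as_rotvec().round(4),s["q"].round(2),s["opening"],s["finger_force"],s["contact_force"],s["moment"])
# nominal tray corners in world, tool yaw -> tray frame
T=R.from_euler("z",-.0607)
L=np.array([[.06,.045,.003],[.06,-.045,.003],[-.06,.045,.003],[.06,.045,0],[.06,-.045,0]])
P=p+T.apply(L-[-.06,-.045,.008])
for n in("scene","top"):
    print(n,proj(n,P).round(1).tolist())
    im=r.snapshot(n); np.save(f"{n}8.npy",im); cv2.imwrite(f"pics/{n}8.png",im[:,:,::-1])
    uv=proj(n,P).mean(0).astype(int); g=cv2.cvtColor(im,cv2.COLOR_RGB2HSV)
    m=((g[...,1]<50)&(g[...,2]>110)).astype(np.uint8)
    for c in cv2.findContours(m,0,2)[0]:
        if cv2.contourArea(c)>150 and np.hypot(*(c[:,0].mean(0)-uv))<70:
            print(cv2.contourArea(c),cv2.approxPolyDP(c,2.0,True)[:,0].tolist())
```

```text
[0.43963174 0.05758707 0.18861664] [ 0.0006 -0.0056  0.0025] [-0.08  0.56 -0.23  2.14  0.27  0.48 -1.37] 0.09254114884840119 59.99957224354148 [-0.28484026 -0.45344337  0.09139824] [-0.01161308  0.00480805  0.04714019]
scene [[359.5, 227.3], [382.3, 247.9], [306.3, 238.9], [359.4, 228.5], [382.1, 249.2]]
171.0 [[387, 298], [385, 296], [343, 315], [347, 317]]
153.0 [[296, 224], [287, 227], [288, 236], [293, 239], [300, 235], [300, 227]]
2662.5 [[412, 221], [409, 215], [406, 215], [396, 227], [378, 230], [368, 247], [363, 245], [364, 237], [343, 234], [339, 240], [336, 259], [331, 264], [325, 262], [325, 242], [328, 236], [325, 236], [326, 247], [321, 262], [315, 259], [312, 238], [278, 247], [275, 254], [290, 273], [318, 266], [337, 267], [338, 262], [372, 253], [379, 254], [408, 242], [412, 233]]
221.0 [[363, 205], [383, 207], [384, 216], [388, 218], [384, 219], [385, 222], [393, 213], [403, 213], [397, 212], [392, 204], [371, 201]]
290.0 [[354, 159], [351, 159], [352, 166], [348, 171], [351, 181], [341, 189], [343, 196], [357, 192]]
top [[391.7, 242.0], [431.7, 243.5], [390.9, 295.3], [391.5, 242.3], [431.4, 243.8]]
1963.0 [[398, 231], [397, 241], [391, 242], [390, 294], [416, 295], [414, 293], [430, 279], [430, 243], [401, 242]]
548.5 [[433, 186], [429, 193], [432, 205], [438, 209], [450, 208], [455, 202], [452, 187], [442, 183]]
```

Run:
```python
from h import *
im=np.load("scene8.npy"); g=cv2.cvtColor(im,cv2.COLOR_RGB2GRAY)
u=cv2.resize(g,None,fx=1,fy=1)
for c in [(360,227),(382,248),(306,239)]:
    x,y=c; k=cv2.goodFeaturesToTrack(g,6,.1,3,mask=cv2.circle(np.zeros_like(g),c,12,255,-1)); 
    k=cv2.cornerSubPix(g,k,(3,3),(-1,-1),(3,30,.01)); print(c,k[:,0].round(1).tolist())
print(g[218:258,346:396:2])
```

```text
(360, 227) [[365.3999938964844, 237.60000610351562], [366.3999938964844, 228.8000030517578], [350.5, 221.89999389648438], [363.0, 232.0], [363.79998779296875, 233.10000610351562], [352.8999938964844, 231.39999389648438]]
(382, 248) [[382.0, 248.6999969482422], [371.20001220703125, 240.89999389648438]]
(306, 239) [[312.70001220703125, 238.0], [313.6000061035156, 245.5], [307.79998779296875, 238.1999969482422], [298.0, 240.0], [302.0, 233.0], [307.0, 234.0]]
[[ 36  33  36  35  35  36  38  38  34  44  35  34  35  38  42  45  39  42
   59  96 105 101 103 104 106]
 [ 35  32  35  38  34  37  34  32  39  32  28  37  34  40  42  48  36  31
   82 102 109 107 101 102 103]
 [ 35  37  35  33  32  29  35  34  35  35  39  40  47  43  38  43  36  42
   93 100 116 117  99 101  99]
 [ 59  52  44  40  35  36  42  33  40  35  34  40  55  41  32  33  40  48
  100 102 117 112  97  95  96]
 [ 76  75  83  77  46  42  34  32  37  36  31  37  47  36  39  34  31  59
   97  98 108 100  95  91  90]
 [ 81  80 130 139  74  61  51  35  38  36  38  34  38  36  37  39  29  69
   93  95  95  92  91  91  84]
 [ 56  73
[... 2861 characters left out ...]
29 230 228 224 213 182 164 143 130 124
  121 117 113  87  74  42  36]
 [181 218 229 231 230 230 231 231 226 225 210 182 162 130 127 130 124 123
  120 111  87  55  43  33  38]
 [219 228 230 231 230 229 227 225 205 181 160 137 132 114 125 123 122 114
  104  77  53  37  34  31  38]
 [230 230 230 230 225 222 201 181 154 135 130 125 119 106 116 111 111  90
   72  45  35  33  34  38  33]
 [230 229 227 221 197 177 151 137 129 124 120 119 100  79  77  77  77  54
   44  34  35  35  28  34  35]
 [225 221 192 179 149 133 130 126 120 117 101  87  66  46  43  44  44  38
   34  31  36  31  33  33  38]
 [189 173 146 136 130 125 119 118 103  85  65  51  41  37  36  38  34  34
   34  36  37  35  33  32  37]]
```

Top view: the tray corners are at (391,242), (430,243) and (390,294), within about 1 px of the no-slip prediction. In the scene view the right corner is at (382,248.7) against (382.3,247.9) predicted, so the tray is nearly level. I go to the notebook gently and measure again there.

>>> {"api": "carry_out", "payload": {"plan": [{"rot":[0,0.006,-0.0025],"xyz":[-0.008,0.015,0.002],"grip":255},{"rot":[0,0.006,-0.0025],"xyz":[-0.022,0.042,0.005],"grip":255},{"rot":[0,0.006,-0.0025],"xyz":[-0.038,0.073,0.01],"grip":255},{"rot":[0,0.006,-0.0025],"xyz":[-0.055,0.105,0.015],"grip":255},{"rot":[0,0.006,-0.0025],"xyz":[-0.072,0.138,0.018],"grip":255},{"rot":[0,0.006,-0.0025],"xyz":[-0.086,0.165,0.0195],"grip":255},{"rot":[0,0.006,-0.0025],"xyz":[-0.094,0.181,0.0195],"grip":255},{"rot":[0,0.006,-0.0025],"xyz":[-0.098,0.189,0.0195],"grip":255}]}}

```text
clock: 13.72
tool_pos: [0.4926, -0.1495, 0.1695]
eef_rot: [0.935, 0.355, 0.001, -0.0]
contact_force: [0.3, 0.4, -0.4]
opening: 0.095
finger_force: 60.0
```

>>> {"api": "carry_out", "payload": {"plan": [{"rot":[0,0,0],"xyz":[0,0,0],"grip":255},{"rot":[0,0,0],"xyz":[0,0,0],"grip":255},{"rot":[0,0,0],"xyz":[0,0,0],"grip":255},{"rot":[0,0,0],"xyz":[0,0,0],"grip":255},{"rot":[0,0,0],"xyz":[0,0,0],"grip":255}]}}

```text
clock: 14.13
tool_pos: [0.4911, -0.1461, 0.1701]
eef_rot: [0.934, 0.357, 0.001, -0.001]
contact_force: [0.1, 0.3, -0.2]
opening: 0.097
finger_force: 60.0
```

Run:
```python
from h import *
s=r.get_state(); p=s["tool_pos"];q=R.from_quat(s["eef_rot"]); print(p,(down(-.8461).inv()*q).as_rotvec().round(4),s["opening"],s["finger_force"])
T=R.from_euler("z",-.0607); L=np.array([[.06,.045,.003],[.06,-.045,.003],[-.06,.045,.003]])
P=p+T.apply(L-[-.06,-.045,.008])
for n in("scene","top"):
    im=r.snapshot(n); np.save(f"{n}9.npy",im); print(n,proj(n,P).round(1).tolist())
    g=cv2.cvtColor(im,cv2.COLOR_RGB2HSV); m=((g[...,1]<50)&(g[...,2]>110)).astype(np.uint8); uv=proj(n,P).mean(0)
    for c in cv2.findContours(m,0,2)[0]:
        if cv2.contourArea(c)>300 and np.hypot(*(c[:,0].mean(0)-uv))<90: print(cv2.contourArea(c),cv2.approxPolyDP(c,1.5,True)[:,0].tolist())
g=cv2.cvtColor(np.load("scene9.npy"),cv2.COLOR_RGB2GRAY)
for x,y in proj("scene",P)[:2].astype(int): print(x,y); print(g[y-12:y+13,x-24:x+25:2])
# bias of seated corner in first picture
s0=cv2.imread("pics/scene0.png",0); Q=np.array([.5227,.3183,.036])+T.apply(L)
for uv in proj("scene",Q): 
    k=cv2.cornerSubPix(s0,uv.astype(np.float32).reshape(1,1,2),(4,4),(-1,-1),(3,30,.01)); print("seated",uv.round(1),k.ravel())
```

```text
[ 0.49113955 -0.14609955  0.17005742] [ 0.0009  0.0018 -0.0054] 0.09668048293362577 59.999938029795885
scene [[444.2, 278.6], [479.3, 307.9], [387.1, 295.1]]
8249.5 [[476, 307], [458, 305], [449, 302], [446, 308], [437, 307], [437, 312], [432, 322], [434, 325], [426, 333], [420, 330], [425, 301], [430, 300], [430, 298], [416, 296], [421, 298], [418, 304], [419, 313], [416, 328], [407, 327], [412, 336], [352, 364], [356, 372], [404, 426], [489, 377], [492, 373], [435, 325], [446, 320], [452, 323], [467, 322], [471, 318], [470, 312], [477, 309]]
389.0 [[406, 301], [397, 297], [396, 293], [392, 293], [344, 314], [345, 318], [388, 299], [406, 315]]
1831.0 [[344, 217], [343, 227], [358, 238], [355, 242], [343, 233], [343, 237], [363, 252], [370, 244], [382, 245], [388, 250], [397, 247], [402, 233], [409, 223], [406, 216], [402, 218], [400, 224], [392, 229], [374, 230], [367, 228], [371, 224], [368, 219], [371, 214], [380, 215], [383, 219], [386, 216], [388, 218], [385, 222], [388, 222], [390, 219], [394, 219], [390, 217], [393, 213], [397, 212], [400, 214], [403, 212], [397, 211], [390, 2
[... 5057 characters left out ...]
36  39  32  35
   38  36  34  35  34  37  37]
 [225 198 162 124 120 124 220 241 232  67  38  38  32  37  46  36  35  32
   33  38  33  33  25  38  35]
 [183 139 103  77 106 131 226 242 234  67  36  32  30  43  61  38  37  38
   39  39  34  39  37  33  35]
 [123  86  62  43  92 152 236 241 234  66  40  33  34  44  61  40  41  36
   35  44  41  34  33  35  36]
 [ 76  45  45  44 104 182 237 241 230  61  36  31  34  42  46  34  36  30
   38  38  32  32  33  37  34]
 [ 78  58  69 103 155 216 239 240 208  53  36  36  32  36  38  32  35  31
   35  37  34  38  36  38  34]]
seated [318.4 238.1] [318.37863 238.0123 ]
seated [333.3 254.7] [333.22092 254.65228]
seated [275.5 247.5] [275.38498 247.05606]
```

The visible rim corners match the level, no-slip prediction to about 1 px (2 mm or less): the right corner near (479,308) against (479.3,307.9), and the left edge through (388,299). I let it settle and check the steady pose.

>>> {"api": "carry_out", "payload": {"plan": [{"rot":[0,0,0],"xyz":[0,0,0],"grip":255},{"rot":[0,0,0],"xyz":[0,0,0],"grip":255},{"rot":[0,0,0],"xyz":[0,0,0],"grip":255},{"rot":[0,0,0],"xyz":[0,0,0],"grip":255},{"rot":[0,0,0],"xyz":[0,0,0],"grip":255},{"rot":[0,0,0],"xyz":[0,0,0],"grip":255},{"rot":[0,0,0],"xyz":[0,0,0],"grip":255},{"rot":[0,0,0],"xyz":[0,0,0],"grip":255}]}}

```text
clock: 14.9
tool_pos: [0.4911, -0.1478, 0.1699]
eef_rot: [0.935, 0.356, 0.001, -0.0]
contact_force: [0.0, -0.3, -1.8]
opening: 0.101
finger_force: 60.0
```

Run:
```python
from h import *
s=r.get_state(); p=s["tool_pos"];q=R.from_quat(s["eef_rot"]); rv=(down(-.8461).inv()*q).as_rotvec(); print(p,rv.round(4),abs(s["qd"]).max(),s["moment"])
T=q*down(-.8461).inv()*R.from_euler("z",-.0607)
mid=p+T.apply([.06,.045,-.008]); print("tray_mid",mid,"off",mid-[.5542,-.1079,.161])
L=np.array([[.06,-.045,.003],[.06,-.045,0],[-.06,.045,.003],[-.06,.045,0]])
g=cv2.cvtColor(r.snapshot("scene"),cv2.COLOR_RGB2GRAY); print(proj("scene",p+T.apply(L-[-.06,-.045,.008])).round(1).tolist())
print(g[302:314,470:486]); print(g[288:304,380:396])
chain([([.4916,-.1492,.169],down(-.8461))])
```

```text
[ 0.49111428 -0.14782589  0.1699019 ] [ 0.0004  0.0015 -0.0026] 0.0020849875632905452 [-0.03148798 -0.06009605  0.01495829]
tray_mid [ 0.55363212 -0.10637423  0.16201013] off [-0.00056788  0.00152577  0.00101013]
[[480.0, 308.4], [479.6, 309.9], [387.6, 295.7], [387.4, 297.1]]
[[ 92  81  75  75  67  55  49  44  45  39  39  32  30  28  26  37]
 [ 80  84  85  84  81  71  61  57  57  49  44  43  40  37  35  32]
 [ 82  79  77  77  79  81  74  68  63  64  60  60  57  42  38  39]
 [ 79  76  74  80  79  82  68  67  68  66  68  67  58  40  41  35]
 [103  88  81  81  78  72  65  67  70  72  67  63  55  38  36  41]
 [178 155 139 119 105  87  74  73  67  68  64  61  52  43  37  35]
 [225 218 211 193 178 153 136 117  92  70  62  58  50  37  41  39]
 [233 232 231 227 221 208 196 173 128  86  58  49  44  38  35  37]
 [233 232 227 225 216 194 171 142 104  66  45  38  36  36  41  38]
 [226 217 199 179 157 130 105  85  61  43  32  34  37  35  31  35]
 [202 172 135 104  84  69  52  40  38  36  34  34  33  39  38  42]
 [220 183 114  58  40  39  40  36  35  32  34  29  39  37  36  40]]
[[ 38  40  45  48
[... 416 characters left out ...]
40  44  61  79 102 134 158 188 226]
 [ 36  37  37  35  39  46  46  77 124 149 170 193 226 233 237 242]
 [ 37  42  44  58  92 119 118 137 211 230 235 238 243 243 243 244]
 [ 49  65 100 141 175 204 198 174 204 235 242 243 243 243 244 244]
 [101 141 176 215 226 230 222 196 163 199 231 238 239 241 243 243]
 [179 211 221 227 227 224 217 178 118 130 190 225 234 236 239 239]
 [220 225 224 219 205 189 166 129  78  68 125 189 223 233 235 232]
 [226 217 198 172 148 127  98  72  45  39  75 127 186 223 231 233]
 [197 169 137 109  89  68  46  40  36  32  46  77 126 188 222 232]
 [134 105  77  57  46  35  36  37  31  37  32  46  77 129 185 222]]
xyz [-0.0006, 0.0014, 0.0009] rot [-0.0004, -0.0015, 0.0026]
```

The left corner is seen at (387.5,295.5) against (387.6,295.7) predicted, and the right corner at (479,309) against (480,309). The tray is level, still, and within 2 mm of the target, so I hand it in.

```bash
python3 -c "
from plant import r
print(r.finish_job())"
```

```text
the job is handed in; nothing more can be done
None
```

I turned the cap to about 1.5 rad, peeled the tray off by its tab, and handed the job in with it held level and still, by measurement about 15 cm above the notebook's middle and within about 2 mm of it.

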